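# Open the main air valve and back it off a quarter turn

### The arm

A 6-joint arm with a two-finger parallel gripper is mounted at the origin on a cart in front of the work surface, level with it; the furniture and walls round the work are solid. World frame = base frame: x ahead of the robot, y to its left, z up, the work surface at z = 0. Lengths are in m, angles in degrees, forces in N, time in s.
With the tool pointing down it reaches from about 0.35 to 0.875 m from the base axis. Payload 4.2 kg.
Tool frame: the origin (TCP) lies midway between the tips of the shut fingers; the grasp point (between the pads) lies 19 mm behind it; z points along the fingers, y is the direction in which the jaws open and shut (so a half turn about z gives the same grasp; the last joint's range is limited). The gripper opens to 87 mm and grips with 3 to 60 N. Pads are 19 mm wide; open, the fingers measure 117 mm over their backs; the gripper's body (75 mm by 190 mm) begins 51 mm behind the grasp point.
Start: joints at [87.353, 22.042, 0.453, 0, -68.411, -14.817], TCP at [0.188, 0.596, 0.223] pointing down, gripper open.
Joint ranges: [-179.83, 179.83], [-69.29, 118.12], [-61.27, 80.66], [-181.25, 117.63], [-171.15, -9.14], [-177.46, 177.46]. Speed limits (degrees/s): [159.86, 159.86, 180, 180, 180, 180].

### API

Orientations are given as a 3x3 rotation matrix whose columns are the frame's x, y, z axes.
In Python, from station import sense, capture, finish_job gives the robot as it stands. The module is installed in compiled form; this text tells all that it offers.
- The arm moves only by the shell command python3 -m jog 'ROWS' [OPENING]. ROWS is JSON, a list of rows, each a list of 6 numbers: the shift along the tool's x, y, z in cm, then the turn, a rotation vector about the tool's x, y, z in degrees. In form: [[dx, dy, dz, wx, wy, wz], ...]. A call has exactly 5 rows; each row shifts and turns the commanded pose from where the row before left it, along the tool's axes as they then stand; what a row does not reach is not made up. A row lasts 1/12 s, in which the tool goes at most 41.7 mm and 7.16 degrees, less where a joint would pass 70% of its speed; a pose out of reach is approached as far as the arm can. A call is refused whole if a number of a shift passes 4.17 or a number of a turn 7.16, either way. A call with a gripper value outside its range is refused whole. OPENING is the finger opening in cm, from 0 to 8.7, set as the call begins (- or left out, the last holds). The fingers move at their own pace and stop on an object; the grip force is fixed at half the most. Time passes only in rows, so rows that do not move let the fingers close, or fill a call up. It gives the time, the measured TCP pose, the force and the opening at its end, in the units of the state.
- sense(): the state, without advancing time (a new reading comes with each control period).
- capture(name): name is "scene" or "side" or "wrist"; returns a dict with "frame" (400x640x3 uint8, red, green, blue), "fx", "fy", "cx", "cy" (pixels), "dist" ([k1, k2, p1, p2, k3] as OpenCV has them; the pictures are not rectified), "world_to_cam" (4x4, takes a point from world to camera coordinates). Camera axes: x right, y up, looking along -z (the intrinsics and any distortion apply to the point x, -y, -z); pixel columns grow to the right and rows downward; lengths in m; the calibration is good to about 2 mm. A picture is of the moment at which its call begins. There is no depth.
- finish_job(): hands the job in, once; it reports no verdict.
The state is a dict: "time_s": time; "joints": joint angles; "joint_velocities": joint speeds; "effort": joint torques, N m; "tcp_pos": TCP position; "ee_rot": TCP orientation; "wrist_force": force on the tool from outside, world axes, zero at the start; "moment": the same for the moment, N m; "gripper_width": opening from 0.0 (shut) to 1.0 (fully open).
Only numpy, scipy, OpenCV 4.12 (cv2) and the standard library are available. Lean on these libraries where they do the work, as an engineer would, in place of code of your own. Each camera call takes 0.05 s, during which the arm holds its last target.

### The job

Get the bench air valves ready before the hoses are plugged in: open the main air valve, the one with the larger handwheel, by cranking its upright handle counter-clockwise (seen from above) until it comes up against its stop, then turn it back a quarter turn so that it cannot seize, and let go. Leave the small drain valve as it is set, and the paint bottle and the glass jar where they stand.

Things in the scene. Friction and masses are not known exactly. Their poses are not given: they have to be found in the camera images.
- main_wheel (a joint): Angle of the larger handwheel (dark steel, 123 mm across) about its upright axis, rad, over several turns: 0 is shut, it grows counter-clockwise seen from above, the hard stop of full opening is at 18.85 (3 turns). It starts part open, 1.1 to 1.7 turns short of that stop. Turning takes about 2 N at the handle; it stays where it is left. Its foot is fixed to the table. Nearby stands a 260 mm tall grey spray screen: its near face is at x = 0.56, its right edge at y = -0.05.
- main_hub (a point): Centre of the larger handwheel, on its axis, 100 mm above the table; the rim is 11 mm thick about this height (5.5 mm above, 5.5 mm below) and the hub nut stands 9 mm above it. z is up, the wheel turns in the level plane.
- main_grip (a point): Centre of the larger wheel's crank handle: an upright black cylinder 18 mm across and 50 mm tall, from 108 to 158 mm above the table, this point half-way up (133 mm). It stands 50 mm from the wheel's axis, goes round with the wheel and spins freely on its own pin, so a gripper that holds it need not turn.
- drain_grip (a point): Centre of the crank handle of the small drain valve (a bystander; wheel 83 mm across, 88 mm above the table): black, 14 mm across, 34 mm tall, its top 130 mm above the table, 30 mm from its wheel's axis. Foot fixed. To be left as it is set.
- bottle_mid (a point): Paint bottle with grey paint and a white pointed cap, 36 mm across, 102 mm tall, standing loose; this point is half-way up. A bystander.
- jar_mid (a point): Small clear glass siphon jar with a grey lid and a brown spout on it, 34 mm across, 72 mm tall, standing loose; this point is half-way up. A bystander.

How it is judged:
By the outcome, as a careful person would: the job done as asked, in the order asked, and still so for the second after the job is handed in, with the robot touching nothing.
It also fails if it takes over 48 s, if anything falls off the work surface, if the arm or the gripper's body presses on something with over 40 N, if the wrist force passes 120 N, or if a joint passes its speed limit or range.

## Working session

There is one attempt and no reset: what is moved stays moved. The work goes in short steps, Python scripts to look and compute and a shell command to move; the robot and the scene stay as the last step left them, time stands still between calls to the robot, and variables do not carry over. Pictures are saved under pics/ and viewed, and the job is handed in when it is done.

```bash
mkdir -p pics; cat > h.py <<'E'
import numpy as np, cv2
from station import sense, capture
def snap(n,f):
    c=capture(n); cv2.imwrite(f'pics/{f}.png',cv2.cvtColor(c['frame'],cv2.COLOR_RGB2BGR))
    np.savez(f'pics/{f}.npz',**{k:np.array(v) for k,v in c.items()}); return c
def load(f): return dict(np.load(f'pics/{f}.npz'))
def ray(c,u,v):
    K=np.array([[c['fx'],0,c['cx']],[0,c['fy'],c['cy']],[0,0,1]],float)
    p=cv2.undistortPoints(np.array([[[u,v]]],float),K,np.array(c['dist'],float))[0,0]
    T=np.linalg.inv(np.array(c['world_to_cam'])); d=T[:3,:3]@np.array([p[0],-p[1],-1.0])
    return T[:3,3],d/np.linalg.norm(d)
def onz(c,u,v,z):
    o,d=ray(c,u,v); return o+d*(z-o[2])/d[2]
def proj(c,P):
    K=np.array([[c['fx'],0,c['cx']],[0,c['fy'],c['cy']],[0,0,1]],float)
    T=np.array(c['world_to_cam']); q=T[:3,:3]@np.array(P,float)+T[:3,3]
    r=cv2.projectPoints(np.array([[q[0],-q[1],-q[2]]]),np.zeros(3),np.zeros(3),K,np.array(c['dist'],float))[0]
    return r.ravel()
def tri(c1,p1,c2,p2):
    o1,d1=ray(c1,*p1);o2,d2=ray(c2,*p2)
    A=np.stack([d1,-d2],1);t=np.linalg.lstsq(A,o2-o1,rcond=None)[0]
    a,b=o1+t[0]*d1,o2+t[1]*d2; return (a+b)/2,np.linalg.norm(a-b)
E
python3 - <<'E'
from h import *
for n in ['scene','side','wrist']:
    c=snap(n,n+'0'); o,d=ray(c,320,200); print(n,o.round(3),d.round(3),c['fx'])
s=sense();print(s)
E
```

```text
scene [ 0.027 -0.552  0.686] [ 0.611  0.437 -0.661] 372.510698624227
side [ 0.408 -0.958  0.683] [ 0.198  0.786 -0.586] 503.73809751045513
wrist [0.25  0.575 0.384] [-0.239  0.076 -0.968] 310.66805793153264
{'time_s': 0.15, 'joints': array([ 8.73519515e+01,  2.20800735e+01,  3.96865966e-01, -2.03339252e-02,
       -6.84107400e+01, -1.48160323e+01]), 'joint_velocities': array([ 0.03473388, -0.1693604 ,  0.28707447,  0.07194922,  0.04249741,
       -0.01390178]), 'effort': array([-1.07762440e-03, -3.91053021e+01,  1.87586886e+01,  4.22238305e+00,
        1.23691946e-02, -1.35164205e-04]), 'tcp_pos': array([0.18742328, 0.59575448, 0.22171132]), 'ee_rot': array([[ 9.53866020e-01, -3.00232329e-01, -4.05398175e-04],
       [-3.00232586e-01, -9.53864645e-01, -1.62267535e-03],
       [ 1.00484614e-04,  1.66952862e-03, -9.99998601e-01]]), 'wrist_force': array([-0.11746332,  0.63632833, -0.34205638]), 'moment': array([ 0.00302342, -0.01404843,  0.00984182]), 'gripper_width': 0.9996674676114745}
```

View pics/scene0.png

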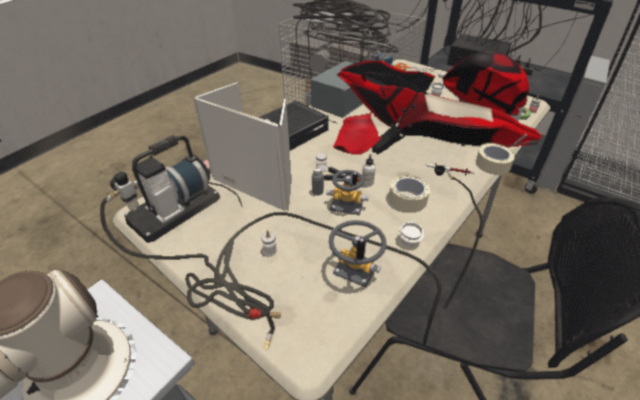

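View pics/side0.png

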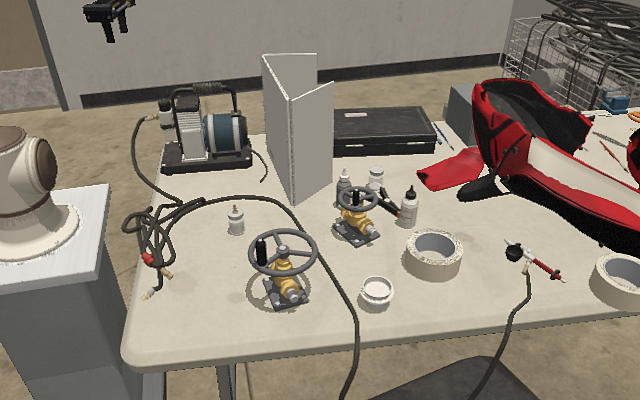

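View pics/wrist0.png

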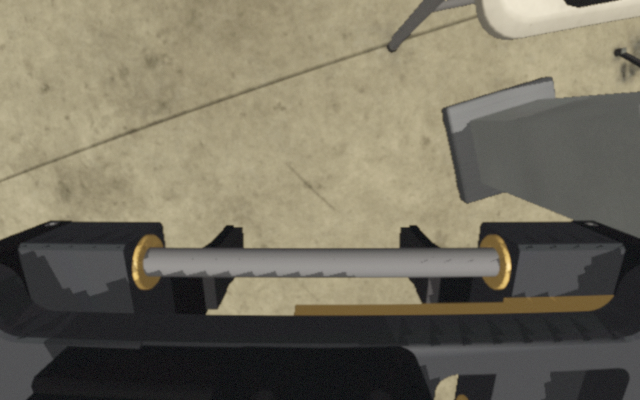

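The scene picture shows the main wheel near (357,243), the drain valve near (347,178) and the jar near (268,242). In the side picture the main wheel is near (283,254) with its handle near (262,250). I'll zoom in on both.

```bash
python3 - <<'E'
import cv2,numpy as np
a=cv2.imread('pics/scene0.png')[150:290,240:440]; b=cv2.imread('pics/side0.png')[160:310,210:430]
cv2.imwrite('pics/za.png',cv2.resize(a,None,fx=4,fy=4,interpolation=2)); cv2.imwrite('pics/zb.png',cv2.resize(b,None,fx=3.6,fy=3.6,interpolation=2))
E
```

```text
(no output)
```

View pics/za.png

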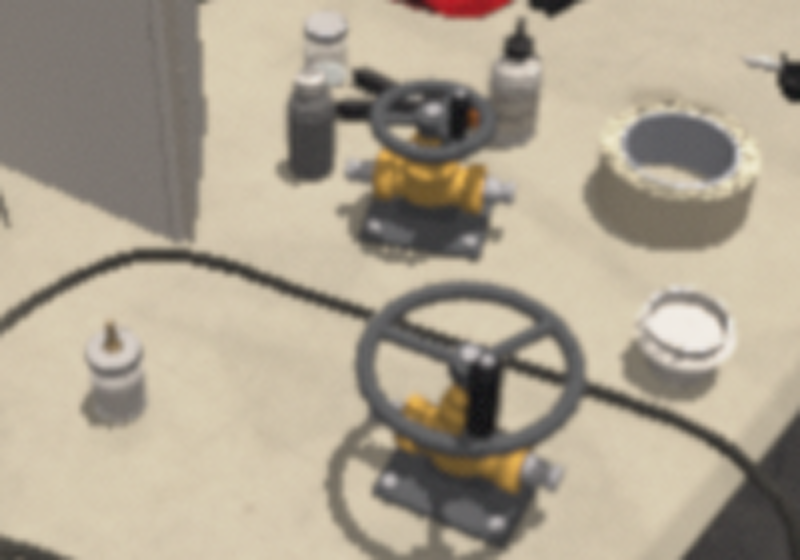

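View pics/zb.png

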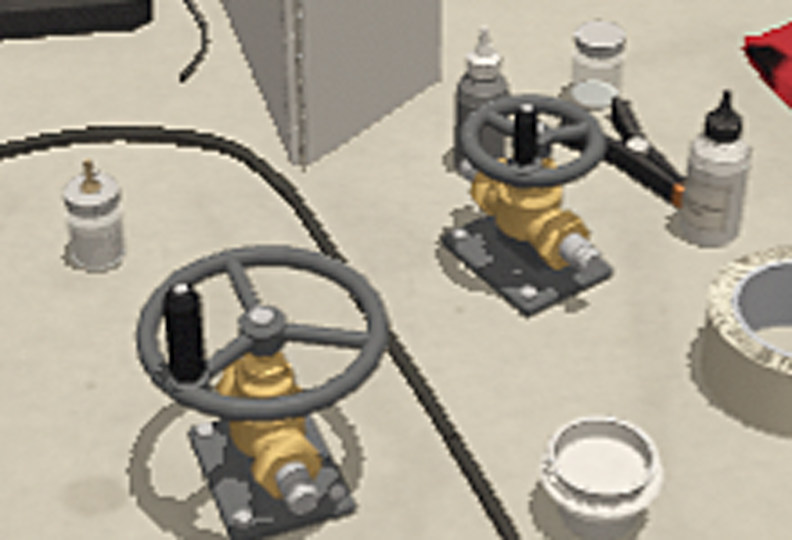

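```bash
python3 - <<'E'
from h import *
a=load('scene0');b=load('side0')
S=lambda x,y:(x/4+240,y/4+150); D=lambda x,y:(x/3.6+210,y/3.6+160)
for n,p,q,z in [('grip',S(483,396),D(185,333),.133),('nut',S(472,360),D(262,318),.109),('dgrip',S(458,117),D(525,135),.113),('dhub',S(434,120),D(533,138),.09),('jarlid',S(114,350),D(92,195),.06),('bottlemid',S(311,135),D(482,115),.051),('otherbottle',S(515,90),D(717,185),.04)]:
    print(n,*[x.round(4) if hasattr(x,'round') else x for x in tri(a,p,b,q)],onz(a,*p,z).round(4),onz(b,*q,z).round(4))
# rim as set of extreme points
for c,pts in [(a,[S(358,365),S(582,368),S(472,283),S(470,450)]),(b,[D(138,330),D(388,330),D(262,247),D(262,416)])]:
    print([onz(c,*p,.1).round(4)[:2] for p in pts])
E
```

```text
grip [ 0.4662 -0.3351  0.1303] 0.0015 [ 0.4648 -0.3356  0.133 ] [ 0.4654 -0.339   0.133 ]
nut [ 0.5056 -0.3068  0.1054] 0.0013 [ 0.502  -0.3088  0.109 ] [ 0.5054 -0.31    0.109 ]
dgrip [ 0.6717 -0.1977  0.1104] 0.0006 [ 0.6692 -0.199   0.113 ] [ 0.6702 -0.2016  0.113 ]
dhub [ 0.6851 -0.1728  0.0885] 0.0002 [ 0.6835 -0.1737  0.09  ] [ 0.6843 -0.1749  0.09  ]
jarlid [ 0.4408 -0.107   0.0452] 0.0027 [ 0.4325 -0.116   0.06  ] [ 0.4393 -0.1286  0.06  ]
bottlemid [ 0.6847 -0.0745  0.0346] 0.005 [ 0.6652 -0.0888  0.051 ] [ 0.6796 -0.0931  0.051 ]
otherbottle [ 0.8026 -0.1712  0.0358] 0.005 [ 0.8011 -0.1715  0.04  ] [ 0.7977 -0.1797  0.04  ]
[array([ 0.4721, -0.2573]), array([ 0.5374, -0.3558]), array([ 0.5595, -0.2752]), array([ 0.4565, -0.3354])]
[array([ 0.4471, -0.2944]), array([ 0.5643, -0.3227]), array([ 0.517 , -0.2462]), array([ 0.4945, -0.3661])]
```

```bash
python3 - <<'E'
from h import *
a=load('scene0');b=load('side0')
print('top',tri(a,(180,141),b,(230,86)))
print('base corners',onz(a,133,232,0),onz(a,217,198,0),onz(b,165,172,0),onz(b,252,165,0))
P=np.array([.4655,-.337,.133]);H=np.array([.506,-.307,.1])
for c in (a,b): print(proj(c,P),proj(c,H))
E
python3 -m jog '[[0,0,-2,0,0,-5],[1,0,-3,0,0,-5],[3,1,-2,0,0,-5],[3,2,-1,0,0,-2.4],[3,2,0,0,0,0]]' 8.7
```

```text
top (array([0.47254429, 0.19856029, 0.19360933]), np.float64(0.011433293815886125))
base corners [0.28204516 0.22895009 0.        ] [0.50255982 0.14631503 0.        ] [0.28678067 0.17010294 0.        ] [0.50633919 0.14947999 0.        ]
[361.56050942 249.10758875] [357.97928549 241.37704419]
[261.23992315 251.69974341] [282.99259745 251.06077628]
time_s: 0.57
tcp_pos: [0.2858, 0.5395, 0.3056]
ee_rot: [[1.0, 0.002, 0.002], [0.002, -1.0, 0.005], [0.002, -0.005, -1.0]]
wrist_force: [0.6, -0.1, -0.0]
gripper_width: 1.003
```

```bash
python3 -m jog '[[1.5,3.8,0,0,0,0],[1.5,3.8,0,0,0,0],[1.5,3.8,0,0,0,0],[1.5,3.8,0,0,0,0],[1.5,3.8,0,0,0,0]]'; python3 -m jog '[[1,4,0,0,0,0],[1,4,0,0,0,0],[1,4,0,0,0,0],[1,4,0,0,0,0],[1,4,0,0,0,0]]'
```

```text
time_s: 0.98
tcp_pos: [0.3598, 0.3467, 0.3023]
ee_rot: [[1.0, -0.001, -0.0], [-0.001, -1.0, -0.0], [-0.0, 0.0, -1.0]]
wrist_force: [1.6, 1.2, 0.1]
gripper_width: 0.998
time_s: 1.4
tcp_pos: [0.4091, 0.1467, 0.3026]
ee_rot: [[1.0, -0.0, 0.0], [-0.0, -1.0, 0.0], [0.0, -0.0, -1.0]]
wrist_force: [0.5, -0.3, 0.2]
gripper_width: 0.999
```

```bash
python3 -m jog '[[0.5,4,0,0,0,0],[0.5,4,0,0,0,0],[0.5,4,0,0,0,0],[0.5,4,0,0,0,0],[0.5,4,0,0,0,0]]'; python3 -m jog '[[0,4,0,0,0,0],[0,4,0,0,0,0],[0,4,0,0,0,0],[0,4,0,0,0,0],[0,4,0,0,0,0]]'
```

```text
time_s: 1.82
tcp_pos: [0.4337, -0.0532, 0.3027]
ee_rot: [[1.0, -0.001, 0.0], [-0.001, -1.0, 0.0], [0.0, -0.0, -1.0]]
wrist_force: [1.1, 0.4, 0.6]
gripper_width: 0.996
time_s: 2.23
tcp_pos: [0.4333, -0.2532, 0.3025]
ee_rot: [[1.0, -0.001, -0.0], [-0.001, -1.0, 0.0], [-0.0, -0.0, -1.0]]
wrist_force: [1.1, 0.1, 0.6]
gripper_width: 0.998
```

```bash
python3 -m jog '[[0.8,2.8,1,0,0,0],[0.8,2.8,2,0,0,0],[0.8,2.8,2,0,0,0],[0.8,0,2,0,0,0],[0,0,1,0,0,0]]'; python3 - <<'E'
from h import *
for n in ['wrist','side']: c=snap(n,n+'1')
print(proj(load('wrist1'),[.4655,-.337,.158]),proj(load('wrist1'),[.506,-.307,.1145]))
E
```

```text
time_s: 2.65
tcp_pos: [0.4651, -0.336, 0.2186]
ee_rot: [[1.0, -0.004, -0.005], [-0.004, -1.0, 0.003], [-0.005, -0.003, -1.0]]
wrist_force: [-0.5, -0.5, -1.3]
gripper_width: 1.001
[320.74122794 209.7401305 ] [285.4586265 149.5959153]
```

View pics/wrist1.png

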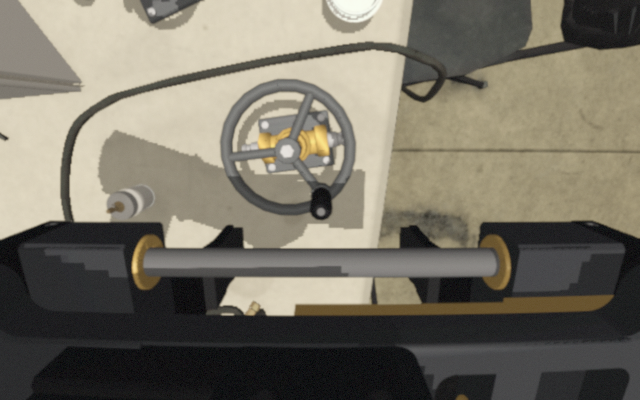

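View pics/side1.png

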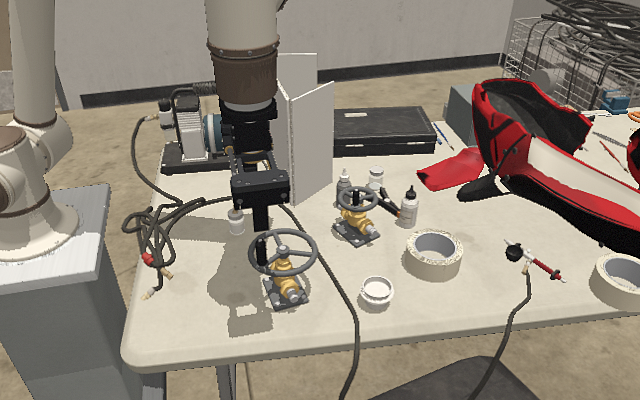

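```bash
python3 - <<'E'
from h import *
c=load('wrist1')
g=cv2.imread('pics/wrist1.png'); cv2.imwrite('pics/zc.png',cv2.resize(g[70:230,200:380],None,fx=4,fy=3.75,interpolation=2)[:600])
for z in (.108,.158): print(proj(c,[.4655,-.337,z]))
for p in [(287,151)]: print(onz(c,*p,.1145))
# rim centre from wrist: ellipse bbox
print(onz(c,221,148,.1),onz(c,355,148,.1),onz(c,288,80,.1),onz(c,288,214,.1))
E
```

```text
[320.88908284 193.8926074 ]
[320.74122794 209.7401305 ]
[ 0.50480309 -0.30827875  0.1145    ]
[ 0.50640667 -0.24715969  0.1       ] [ 0.50579431 -0.36770818  0.1       ] [ 0.56383577 -0.30924322  0.1       ] [ 0.44408232 -0.30579594  0.1       ]
```

View pics/zc.png

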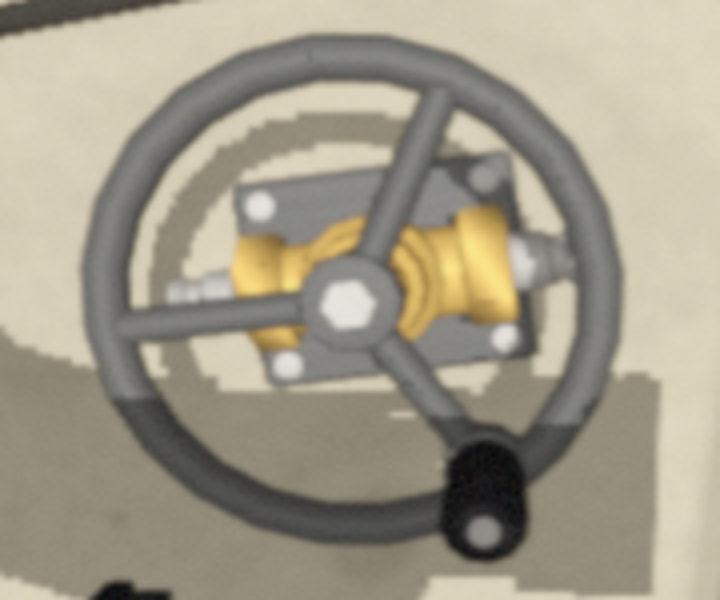

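The wrist view shows the handle's top centre at (321,211), and my estimate projects to (321,210). The rim is centred near (288,147) and the hub is at about (0.505,-0.307). The gripper is right above the handle, so I go down and grasp.

```bash
python3 -m jog '[[0,0,2.5,0,0,0],[0,0.1,2.5,0,0,0],[0,0,2.5,0,0,0],[0,0,1.7,0,0,0],[0,0,0.8,0,0,0]]'
```

```text
time_s: 3.17
tcp_pos: [0.4651, -0.3351, 0.1219]
ee_rot: [[1.0, 0.0, -0.002], [0.0, -1.0, 0.001], [-0.002, -0.001, -1.0]]
wrist_force: [-0.4, 0.1, -0.0]
gripper_width: 1.004
```

```bash
python3 -m jog '[[0,0,0,0,0,0],[0,0,0,0,0,0],[0,0,0,0,0,0],[0,0,0,0,0,0],[0,0,0,0,0,0]]' 1.2;python3 -m jog '[[0,0,0,0,0,0],[0,0,0,0,0,0],[0,0,0,0,0,0],[0,0,0,0,0,0],[0,0,0,0,0,0]]'; python3 - <<'E'
from h import *
snap('wrist','wrist2'); snap('side','side2')
E
```

```text
time_s: 3.58
tcp_pos: [0.4665, -0.3365, 0.1239]
ee_rot: [[1.0, -0.001, 0.002], [-0.001, -1.0, -0.001], [0.002, 0.001, -1.0]]
wrist_force: [-0.8, 0.2, 0.1]
gripper_width: 0.71
time_s: 4.0
tcp_pos: [0.4658, -0.3363, 0.1225]
ee_rot: [[1.0, -0.001, -0.0], [-0.001, -1.0, -0.0], [-0.0, 0.0, -1.0]]
wrist_force: [-0.2, 0.5, 0.0]
gripper_width: 0.329
```

View pics/wrist2.png

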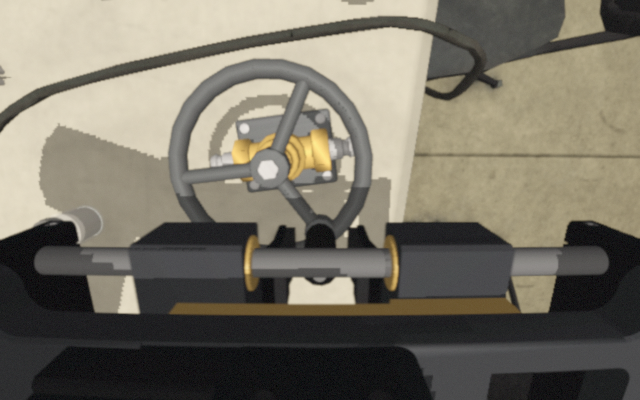

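View pics/side2.png

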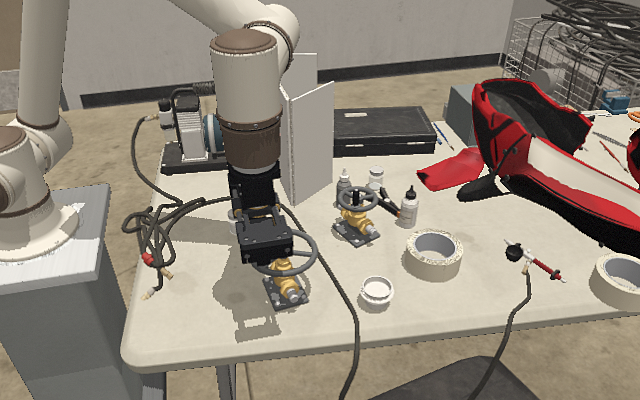

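The handle (320,250) is centred between the closing fingers. I let them finish closing.

```bash
python3 -m jog '[[0,0,0,0,0,0],[0,0,0,0,0,0],[0,0,0,0,0,0],[0,0,0,0,0,0],[0,0,0,0,0,0]]'
python3 - <<'E'
import numpy as np
# rows in tool cm (dx=wx, dy=-wy) for circle r=50 from angle 216.5
for s in (10,5):
  print(s)
  a=216.5
  for k in range(36 if s==10 else 0):
    t0,t1=np.radians([a,a+s]); print(round(a,1),(5*(np.cos(t1)-np.cos(t0))).round(2),(-5*(np.sin(t1)-np.sin(t0))).round(2)); a+=s
E
```

```text
time_s: 4.52
tcp_pos: [0.466, -0.3361, 0.1225]
ee_rot: [[1.0, -0.001, 0.0], [-0.001, -1.0, 0.0], [0.0, -0.0, -1.0]]
wrist_force: [1.4, 1.5, -0.0]
gripper_width: 0.195
10
216.5 0.58 0.65
226.5 0.68 0.54
236.5 0.77 0.42
246.5 0.83 0.28
256.5 0.86 0.13
266.5 0.87 -0.02
276.5 0.85 -0.17
286.5 0.81 -0.32
296.5 0.74 -0.46
306.5 0.65 -0.58
316.5 0.54 -0.68
326.5 0.42 -0.77
336.5 0.28 -0.83
346.5 0.13 -0.86
356.5 -0.02 -0.87
366.5 -0.17 -0.85
376.5 -0.32 -0.81
386.5 -0.46 -0.74
396.5 -0.58 -0.65
406.5 -0.68 -0.54
416.5 -0.77 -0.42
426.5 -0.83 -0.28
436.5 -0.86 -0.13
446.5 -0.87 0.02
456.5 -0.85 0.17
466.5 -0.81 0.32
476.5 -0.74 0.46
486.5 -0.65 0.58
496.5 -0.54 0.68
506.5 -0.42 0.77
516.5 -0.28 0.83
526.5 -0.13 0.86
536.5 0.02 0.87
546.5 0.17 0.85
556.5 0.32 0.81
566.5 0.46 0.74
5
```

```bash
python3 -m jog '[[0.58,0.65,0,0,0,0],[0.68,0.54,0,0,0,0],[0.77,0.42,0,0,0,0],[0.83,0.28,0,0,0,0],[0.86,0.13,0,0,0,0]]'
```

```text
time_s: 4.93
tcp_pos: [0.5029, -0.356, 0.1224]
ee_rot: [[1.0, -0.002, -0.002], [-0.002, -1.0, 0.002], [-0.002, -0.002, -1.0]]
wrist_force: [-2.3, 7.4, 5.2]
gripper_width: 0.196
```

```bash
python3 -m jog '[[0.87,-0.02,0,0,0,0],[0.85,-0.17,0,0,0,0],[0.81,-0.32,0,0,0,0],[0.74,-0.46,0,0,0,0],[0.65,-0.58,0,0,0,0]]'
```

```text
time_s: 5.35
tcp_pos: [0.541, -0.3415, 0.1224]
ee_rot: [[1.0, -0.002, -0.005], [-0.002, -1.0, 0.0], [-0.005, -0.0, -1.0]]
wrist_force: [-6.1, 1.4, 3.8]
gripper_width: 0.199
```

```bash
python3 -m jog '[[0.54,-0.68,0,0,0,0],[0.42,-0.77,0,0,0,0],[0.28,-0.83,0,0,0,0],[0.13,-0.86,0,0,0,0],[-0.02,-0.87,0,0,0,0]]'
```

```text
time_s: 5.77
tcp_pos: [0.5558, -0.301, 0.1225]
ee_rot: [[1.0, -0.001, -0.0], [-0.001, -1.0, -0.001], [-0.0, 0.001, -1.0]]
wrist_force: [-4.4, -3.1, 2.2]
gripper_width: 0.195
```

```bash
python3 -m jog '[[-0.17,-0.85,0,0,0,0],[-0.32,-0.81,0,0,0,0],[-0.46,-0.74,0,0,0,0],[-0.58,-0.65,0,0,0,0],[-0.68,-0.54,0,0,0,0]]'; python3 -m jog '[[-0.77,-0.42,0,0,0,0],[-0.83,-0.28,0,0,0,0],[-0.86,-0.13,0,0,0,0],[-0.87,0.02,0,0,0,0],[-0.85,0.17,0,0,0,0]]'
```

```text
time_s: 6.18
tcp_pos: [0.5346, -0.2647, 0.1225]
ee_rot: [[1.0, -0.001, 0.003], [-0.001, -1.0, -0.001], [0.003, 0.001, -1.0]]
wrist_force: [-0.0, -5.2, -2.1]
gripper_width: 0.191
time_s: 6.6
tcp_pos: [0.4917, -0.2578, 0.1225]
ee_rot: [[1.0, -0.001, 0.002], [-0.001, -1.0, 0.001], [0.002, -0.001, -1.0]]
wrist_force: [2.9, -1.6, -3.6]
gripper_width: 0.197
```

```bash
python3 -m jog '[[-0.81,0.32,0,0,0,0],[-0.74,0.46,0,0,0,0],[-0.65,0.58,0,0,0,0],[-0.54,0.68,0,0,0,0],[-0.42,0.77,0,0,0,0]]'; python3 -m jog '[[-0.28,0.83,0,0,0,0],[-0.13,0.86,0,0,0,0],[0.02,0.87,0,0,0,0],[0.17,0.85,0,0,0,0],[0.32,0.81,0,0,0,0]]'
```

```text
time_s: 7.02
tcp_pos: [0.4594, -0.2871, 0.1225]
ee_rot: [[1.0, -0.001, -0.0], [-0.001, -1.0, 0.001], [-0.0, -0.001, -1.0]]
wrist_force: [2.5, 2.3, -3.7]
gripper_width: 0.197
time_s: 7.43
tcp_pos: [0.4616, -0.3296, 0.1225]
ee_rot: [[1.0, -0.002, 0.0], [-0.002, -1.0, 0.001], [0.0, -0.001, -1.0]]
wrist_force: [4.2, 4.9, -1.0]
gripper_width: 0.195
```

```bash
python3 - <<'E'
import numpy as np
a=206.5
for k in range(54):
    t0,t1=np.radians([a,a+5]); print(a+5,(5*(np.cos(t1)-np.cos(t0))).round(2),(-5*(np.sin(t1)-np.sin(t0))).round(2),end=' | '); a+=5
    if k%5==4: print()
E
python3 -m jog '[[0.22,0.38,0,0,0,0],[0.26,0.36,0,0,0,0],[0.29,0.33,0,0,0,0],[0.31,0.30,0,0,0,0],[0.34,0.27,0,0,0,0]]'
```

```text
211.5 0.21 0.38 | 216.5 0.24 0.36 | 221.5 0.27 0.34 | 226.5 0.3 0.31 | 231.5 0.33 0.29 | 
236.5 0.35 0.26 | 241.5 0.37 0.22 | 246.5 0.39 0.19 | 251.5 0.41 0.16 | 256.5 0.42 0.12 | 
261.5 0.43 0.08 | 266.5 0.43 0.05 | 271.5 0.44 0.01 | 276.5 0.44 -0.03 | 281.5 0.43 -0.07 | 
286.5 0.42 -0.11 | 291.5 0.41 -0.14 | 296.5 0.4 -0.18 | 301.5 0.38 -0.21 | 306.5 0.36 -0.24 | 
311.5 0.34 -0.27 | 316.5 0.31 -0.3 | 321.5 0.29 -0.33 | 326.5 0.26 -0.35 | 331.5 0.22 -0.37 | 
336.5 0.19 -0.39 | 341.5 0.16 -0.41 | 346.5 0.12 -0.42 | 351.5 0.08 -0.43 | 356.5 0.05 -0.43 | 
361.5 0.01 -0.44 | 366.5 -0.03 -0.44 | 371.5 -0.07 -0.43 | 376.5 -0.11 -0.42 | 381.5 -0.14 -0.41 | 
386.5 -0.18 -0.4 | 391.5 -0.21 -0.38 | 396.5 -0.24 -0.36 | 401.5 -0.27 -0.34 | 406.5 -0.3 -0.31 | 
411.5 -0.33 -0.29 | 416.5 -0.35 -0.26 | 421.5 -0.37 -0.22 | 426.5 -0.39 -0.19 | 431.5 -0.41 -0.16 | 
436.5 -0.42 -0.12 | 441.5 -0.43 -0.08 | 446.5 -0.43 -0.05 | 451.5 -0.44 -0.01 | 456.5 -0.44 0.03 | 
461.5 -0.43 0.07 | 466.5 -0.42 0.11 | 471.5 -0.41 0.14 | 476.5 -0.4 0.18 | time_s: 7.85
tcp_pos: [0.4749, -0.3453, 0.1225]
ee_rot: [[1.0, -0.001, -0.002], [-0.001, -1.0, 0.001], [-0.002, -0.001, -1.0]]
wrist_force: [-0.3, 4.4, 0.6]
gripper_width: 0.193
```

```bash
python3 -m jog '[[0.35,0.26,0,0,0,0],[0.37,0.22,0,0,0,0],[0.39,0.19,0,0,0,0],[0.41,0.16,0,0,0,0],[0.42,0.12,0,0,0,0]]'
```

```text
time_s: 8.27
tcp_pos: [0.4947, -0.3547, 0.1225]
ee_rot: [[1.0, -0.001, -0.001], [-0.001, -1.0, 0.001], [-0.001, -0.001, -1.0]]
wrist_force: [-1.9, 5.7, 0.9]
gripper_width: 0.196
```

```bash
python3 -m jog '[[0.43,0.08,0,0,0,0],[0.43,0.05,0,0,0,0],[0.44,0.01,0,0,0,0],[0.44,-0.03,0,0,0,0],[0.43,-0.07,0,0,0,0]]'
```

```text
time_s: 8.68
tcp_pos: [0.5157, -0.355, 0.1224]
ee_rot: [[1.0, -0.001, -0.003], [-0.001, -1.0, 0.001], [-0.003, -0.001, -1.0]]
wrist_force: [-2.3, 4.6, 2.4]
gripper_width: 0.195
```

```bash
python3 -m jog '[[0.42,-0.11,0,0,0,0],[0.41,-0.14,0,0,0,0],[0.40,-0.18,0,0,0,0],[0.38,-0.21,0,0,0,0],[0.36,-0.24,0,0,0,0]]'
```

```text
time_s: 9.1
tcp_pos: [0.5348, -0.3467, 0.1225]
ee_rot: [[1.0, -0.001, -0.004], [-0.001, -1.0, 0.0], [-0.004, -0.0, -1.0]]
wrist_force: [-4.7, 1.5, 2.7]
gripper_width: 0.197
```

```bash
python3 -m jog '[[0.34,-0.27,0,0,0,0],[0.31,-0.30,0,0,0,0],[0.29,-0.33,0,0,0,0],[0.26,-0.35,0,0,0,0],[0.22,-0.37,0,0,0,0]]'
```

```text
time_s: 9.52
tcp_pos: [0.5492, -0.331, 0.1225]
ee_rot: [[1.0, -0.001, -0.003], [-0.001, -1.0, -0.001], [-0.003, 0.001, -1.0]]
wrist_force: [-4.5, -0.3, 0.7]
gripper_width: 0.196
```

```bash
python3 -m jog '[[0.19,-0.39,0,0,0,0],[0.16,-0.41,0,0,0,0],[0.12,-0.42,0,0,0,0],[0.08,-0.43,0,0,0,0],[0.05,-0.43,0,0,0,0]]'
```

```text
time_s: 9.93
tcp_pos: [0.5558, -0.3102, 0.1225]
ee_rot: [[1.0, -0.001, -0.002], [-0.001, -1.0, -0.001], [-0.002, 0.001, -1.0]]
wrist_force: [-4.7, -2.4, 1.3]
gripper_width: 0.196
```

```bash
python3 -m jog '[[0.01,-0.44,0,0,0,0],[-0.03,-0.44,0,0,0,0],[-0.07,-0.43,0,0,0,0],[-0.11,-0.42,0,0,0,0],[-0.14,-0.41,0,0,0,0]]'
```

```text
time_s: 10.35
tcp_pos: [0.5555, -0.2982, 0.1229]
ee_rot: [[1.0, 0.0, 0.007], [0.0, -1.0, -0.016], [0.007, 0.016, -1.0]]
wrist_force: [3.3, -48.0, -19.8]
gripper_width: 0.198
```

The force jumped to 48 N against the motion, so that is the stop. I'll check by picture and by a circle fit of the recorded TCP positions.

```bash
python3 - <<'E'
from h import *
c=snap('wrist','wrist3'); 
s=sense();print(s['tcp_pos'],s['wrist_force'],s['gripper_width'])
p=np.array([[.5029,-.356],[.541,-.3415],[.5558,-.301],[.5346,-.2647],[.4917,-.2578],[.4594,-.2871],[.4616,-.3296],[.4749,-.3453],[.4947,-.3547],[.5157,-.355],[.5348,-.3467],[.5492,-.331],[.5558,-.3102]])
A=np.c_[2*p,np.ones(len(p))];x=np.linalg.lstsq(A,(p**2).sum(1),rcond=None)[0]
print(x[:2],np.sqrt(x[2]+x[0]**2+x[1]**2))
g=s['tcp_pos']-0.019*s['ee_rot'][:,2]; print(g,np.degrees(np.arctan2(g[1]-x[1],g[0]-x[0])), np.degrees(np.arctan2(p[:,1]-x[1],p[:,0]-x[0])).round(1))
E
```

```text
[ 0.55550891 -0.29851927  0.12279157] [  1.73294735 -36.28871833 -12.85650856] 0.19494422649103457
[ 0.50584203 -0.30584841] 0.0501391672618688
[ 0.55537161 -0.29820015  0.14178839] 8.778164923695918 [ -93.4  -45.4    5.5   55.1  106.4  158.  -151.8 -128.1 -102.8  -78.7
  -54.7  -30.1   -5. ]
```

View pics/wrist3.png

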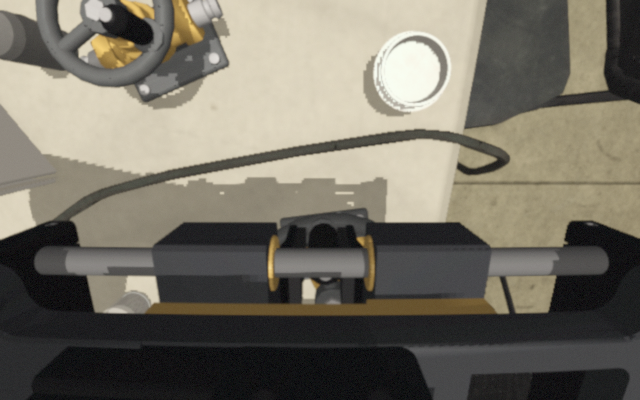

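It is the stop: the wheel has made about 1.42 turns, which is within the stated range, and there is nothing else near the gripper. The stop sits at about 8.8°, so a quarter turn back puts the handle at about -81°, with the TCP at about (0.5135,-0.3554).

```bash
python3 -m jog '[[0.14,0.41,0,0,0,0],[0.11,0.42,0,0,0,0],[0.07,0.43,0,0,0,0],[0.03,0.44,0,0,0,0],[-0.01,0.44,0,0,0,0]]'
```

```text
time_s: 10.82
tcp_pos: [0.5559, -0.3089, 0.1226]
ee_rot: [[1.0, -0.001, -0.002], [-0.001, -1.0, 0.001], [-0.002, -0.001, -1.0]]
wrist_force: [-5.0, 3.0, 2.9]
gripper_width: 0.196
```

```bash
python3 -m jog '[[-0.05,0.43,0,0,0,0],[-0.08,0.43,0,0,0,0],[-0.12,0.42,0,0,0,0],[-0.16,0.41,0,0,0,0],[-0.19,0.39,0,0,0,0]]'; python3 -m jog '[[-0.22,0.37,0,0,0,0],[-0.26,0.35,0,0,0,0],[-0.29,0.33,0,0,0,0],[-0.31,0.30,0,0,0,0],[-0.34,0.27,0,0,0,0]]'
```

```text
time_s: 11.23
tcp_pos: [0.5503, -0.3288, 0.1226]
ee_rot: [[1.0, -0.0, -0.001], [-0.0, -1.0, 0.002], [-0.001, -0.002, -1.0]]
wrist_force: [-3.7, 5.2, 3.3]
gripper_width: 0.195
time_s: 11.65
tcp_pos: [0.5373, -0.3448, 0.1226]
ee_rot: [[1.0, -0.0, 0.002], [-0.0, -1.0, 0.002], [0.002, -0.002, -1.0]]
wrist_force: [-1.5, 5.0, 1.0]
gripper_width: 0.196
```

```bash
python3 -m jog '[[-0.42,0.31,0,0,0,0],[-0.45,0.26,0,0,0,0],[-0.48,0.21,0,0,0,0],[-0.50,0.16,0,0,0,0],[-0.52,0.11,0,0,0,0]]'; python3 -m jog '[[0,0,0,0,0,0],[0,0,0,0,0,0],[0,0,0,0,0,0],[0,0,0,0,0,0],[0,0,0,0,0,0]]'
```

```text
time_s: 12.07
tcp_pos: [0.5147, -0.3552, 0.1226]
ee_rot: [[1.0, -0.0, 0.004], [-0.0, -1.0, 0.001], [0.004, -0.001, -1.0]]
wrist_force: [1.2, 6.3, 0.7]
gripper_width: 0.195
time_s: 12.48
tcp_pos: [0.5133, -0.3554, 0.1226]
ee_rot: [[1.0, -0.0, 0.001], [-0.0, -1.0, 0.002], [0.001, -0.002, -1.0]]
wrist_force: [-1.6, 5.9, 2.0]
gripper_width: 0.195
```

```bash
python3 -m jog '[[0,0,0,0,0,0],[0,0,0,0,0,0],[0,0,0,0,0,0],[0,0,0,0,0,0],[0,0,0,0,0,0]]' 5; python3 -m jog '[[0,0,0,0,0,0],[0,0,0,0,0,0],[0,0,0,0,0,0],[0,0,0,0,0,0],[0,0,0,0,0,0]]'
```

```text
time_s: 12.9
tcp_pos: [0.5131, -0.3573, 0.1227]
ee_rot: [[1.0, -0.001, 0.001], [-0.001, -1.0, -0.001], [0.001, 0.001, -1.0]]
wrist_force: [-0.6, 1.0, 0.4]
gripper_width: 0.492
time_s: 13.32
tcp_pos: [0.5125, -0.357, 0.1225]
ee_rot: [[1.0, -0.001, 0.0], [-0.001, -1.0, -0.0], [0.0, 0.0, -1.0]]
wrist_force: [-0.7, -0.0, -0.1]
gripper_width: 0.57
```

```bash
python3 -m jog '[[0,0,-1,0,0,0],[0,0,-1.5,0,0,0],[0,0,-2,0,0,0],[0,0,-2,0,0,0],[0,0,-2,0,0,0]]'; python3 -m jog '[[0,0,-2,0,0,0],[-2,0,-2,0,0,0],[-2,0,-1,0,0,0],[-2,0,0,0,0,0],[0,0,0,0,0,0]]'; python3 - <<'E'
from h import *
c=snap('wrist','wrist4');d=snap('side','side4')
for c in (c,d): print(proj(c,[.5133,-.3554,.158]),proj(c,[.5058,-.3062,.1145]))
E
```

```text
time_s: 13.73
tcp_pos: [0.5125, -0.357, 0.2093]
ee_rot: [[1.0, -0.001, 0.001], [-0.001, -1.0, -0.0], [0.001, 0.0, -1.0]]
wrist_force: [0.9, -0.7, 0.5]
gripper_width: 0.575
time_s: 14.15
tcp_pos: [0.4501, -0.3569, 0.2602]
ee_rot: [[1.0, -0.002, 0.002], [-0.002, -1.0, -0.001], [0.002, 0.001, -1.0]]
wrist_force: [-1.2, 1.0, -0.7]
gripper_width: 0.576
[317.18128554 123.47110384] [267.09484692 131.17570161]
[291.61003706 242.73424313] [282.44995163 244.44904518]
```

View pics/wrist4.png

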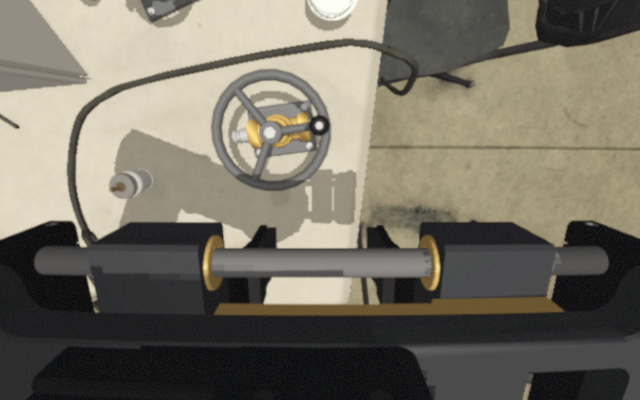

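View pics/side4.png

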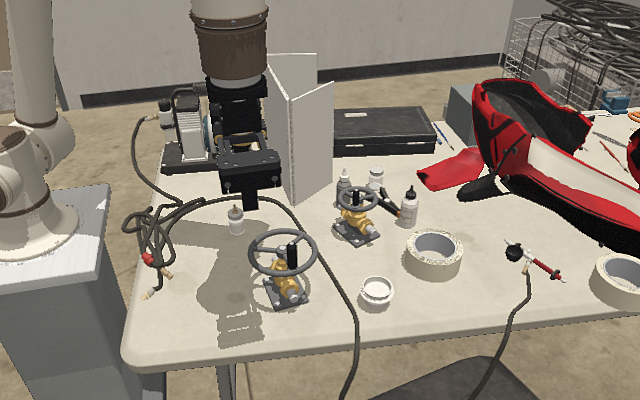

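The wrist view has the nut at (271,132) and the handle top at (319,126). I'll measure the final angle and compare the bystanders with the first picture.

```bash
python3 - <<'E'
from h import *
c=load('wrist4')
H=onz(c,270.5,132.5,.1145);G=onz(c,319,126,.158);v=G-H
print(H,G,np.degrees(np.arctan2(v[1],v[0])),np.hypot(*v[:2]))
a=cv2.imread('pics/side0.png').astype(int);b=cv2.imread('pics/side4.png').astype(int)
for n,(x0,y0,x1,y1) in dict(drain=(330,182,385,245),bottle=(335,165,355,205),jar=(225,203,246,236)).items():
    d=np.abs(a-b)[y0:y1,x0:x1].max(2); print(n,(d>40).sum(),d.size)
print(sense()['wrist_force'])
E
```

```text
[ 0.50451549 -0.30947006  0.1145    ] [ 0.51124172 -0.35690186  0.158     ] -81.92878918853552 0.04790634781558402
drain 0 3465
bottle 0 800
jar 192 693
[-0.12263825  0.66925706  0.43749853]
```

The drain valve and bottle have not changed. The jar area differs, which may only be the arm's shadow, so I'll look.

```bash
python3 - <<'E'
import cv2,numpy as np
a,b=[cv2.resize(cv2.imread(f'pics/side{i}.png')[190:250,205:270],None,fx=6,fy=6) for i in (0,4)]
cv2.imwrite('pics/zj.png',np.hstack([a,b]))
E
```

```text
(no output)
```

View pics/zj.png

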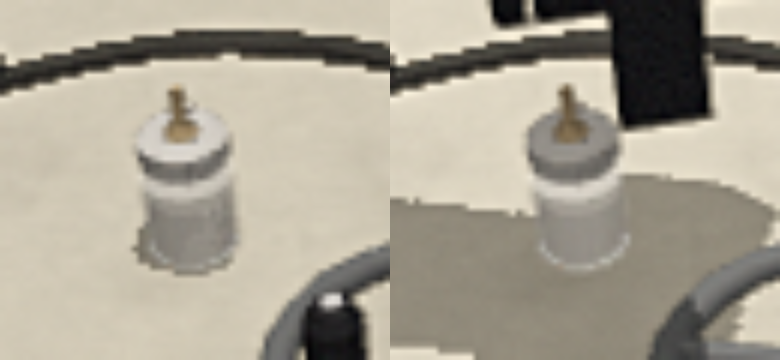

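The jar stands at the same pixels in both pictures. The only difference is the arm's shadow over it. I'm handing in.

```bash
python3 -c "
from station import finish_job; print(finish_job())"
```

```text
the job is handed in; nothing more can be done
None
```

The main air valve is open and backed off a quarter turn. I cranked it about 1.42 turns counter-clockwise until it hit its stop, where the force jumped to about 48 N. I then turned it back, let go and raised the gripper clear. The robot's clock stood at about 14 s of the 48 s allowed.

- **Quarter turn:** the stop was at about 8.8°. The handle then measured -81.4° from the gripper position and -81.9° from the wrist picture after release, so it went back 90 to 91°.
- **Bystanders:** the drain valve and paint bottle look the same as in the first side picture. My pixel comparison flagged the jar area, but an enlarged view showed the jar in the same place with only the arm's shadow over it.
- **Contact at hand-in:** the wrist force read about zero, within its noise, and the gripper was about 10 cm above the handle.

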